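# Nest the parts cups on the cam lift and hold it at full height

### The arm

A 7-joint arm with a two-finger parallel gripper is mounted at the origin on the work surface. World frame = base frame: x ahead of the robot, y to its left, z up, the work surface at z = 0. Lengths are in m, angles in rad, forces in N, time in s.
With the tool pointing down it reaches from about 0.4 to 0.85 m from the base axis. Payload 6.9 kg.
Tool frame: the origin (TCP) lies on the centre line of the jaws, within the pads' length; the fingertips stand 11 mm ahead of it and the grasp point (between the pads) lies 8 mm behind it (bot.tcp_to_tips is the distance from the TCP to the fingertips, in m); z points along the fingers, y is the line along which they close (so a half turn about z gives the same grasp; the last joint's range is limited). The gripper opens to 85 mm and grips with 20 to 120 N. Pads are 22 mm wide; open, the fingers measure 114 mm over their backs; the gripper's body (76 mm by 85 mm) begins 54 mm behind the grasp point. The pads swing forward as they close: fully open they stand 13 mm farther back than shut.
Start: joints at [1.312, 0.507, -0.238, 1.5, 0.126, 1.149, -0.155], TCP at [0.222, -0.584, 0.242] pointing down, gripper open.
Joint ranges: [-3.08, 3.08], [-0.24, 2.05], [-1.43, 1.35], [0, 2.5], [-1.52, 4.66], [0.17, 1.96], [-2.89, 2.89]. Speed limits (rad/s): [2.39, 2.39, 3.14, 3.14, 3.14, 3.14, 3.14].

### API

Orientations are given as a rotation vector (axis times angle).
In Python, from bench import bot gives the robot as it stands.
- The arm moves only by the tool move_arm, never from a script. Its argument "rows" is a list that holds one entry, the list of rows, each a list of 5 numbers: the shift along the world's x, y, z in units of 50 mm (1.0 is 50 mm), then the turn about the world's z in rad, then the finger opening in mm, from 0 to 85.4. In form: [[[tx, ty, tz, turn, claw], ...]]. A call has 1 to 20 rows; each row shifts and turns the commanded pose from where the row before left it; what a row does not reach is not made up. A row lasts 1/10 s, in which the tool goes at most 50 mm and 8.59 degrees, less where a joint would pass 70% of its speed; a pose out of reach is approached as far as the arm can. A call is refused whole if a number of a shift passes 1 or a number of a turn 0.15, either way. A call with a gripper value outside its range is refused whole. The fingers move at their own pace and stop on an object; "force" is the grip in N (left out, the last holds). Time passes only in rows, so rows that do not move let the fingers close. It gives the time, the measured TCP pose, the force, the opening and the grip force at its end, in the units of the state.
- bot.observe(): the state, without advancing time (a new reading comes with each control period).
- bot.camera(name): name is "scene" or "top" or "wrist"; returns a dict with "frame" (420x560x3 uint8, red, green, blue), "mtx" (3x3 intrinsics, pixels), "T" (4x4, takes a point from camera to world coordinates). Camera axes: x right, y up, looking along -z (the intrinsics and any distortion apply to the point x, -y, -z); pixel columns grow to the right and rows downward; lengths in m; the calibration is good to about 2 mm. A picture is of the moment at which its call begins. There is no depth.
- bot.sign_off(): hands the job in; it is judged then, once.
The state is a dict: "time_s": time; "joint_pos": joint angles; "qvel": joint speeds; "joint_efforts": joint torques, N m; "position": TCP position; "ee_rot": TCP orientation; "contact_force": force on the tool from outside, world axes, zero at the start; "moment": the same for the moment, N m; "finger_gap": finger opening in m; "gripper_force": force on a finger pad.
Only numpy, scipy, OpenCV 4.12 (cv2) and the standard library are available. Lean on these libraries where they do the work, as an engineer would, in place of code of your own. Each camera call takes 0.05 s, during which the arm holds its last target. There are 200 camera calls.

### The job

Nest the three bare metal parts cups on the pad of the cam lift: the widest already stands there, so set the middle one upright inside it and the narrowest upright inside that, without dropping them. Then swing the lift's lever straight up, where the cam has the pad at its highest (too far and it sinks again), and finish still holding the lever there by its black grip, against its spring so that I can put in the locking pin. Leave the spray can, oil filter and wrench where they are.

Things in the scene. Friction and masses are not known exactly. Their poses are not given: they have to be found in the camera images.
- lift: Cam lift: fixed grey base plate 140 x 210 x 12 mm (its x, y, z) with a square pad raised by an eccentric cam. Origin on the table under the cam shaft (and under the pad's centre when the lever is upright), z up, x away from the robot, turned by its yaw (within 0.3 rad). The lever is on its -y side (robot's right), its grip 145 mm from the origin, and swings parallel to the lift's x-z plane.
- pad_top (a point): Centre of the pad's upper face (pad 120 mm square with a 110 mm round rubber facing). Carried by the eccentric: as the lever goes up the pad stays level, rises from 96 mm above the table (lever down) to 109 mm (highest) and shifts 20 mm along the lift's +x, from x = -20 mm to 0 in the lift's frame; beyond the top it sinks again.
- lever (a joint): Lever angle in rad: 0 = down on its stop, leaning 1.15 rad from vertical towards the lift's -x (the robot); 1.15 = straight up, highest lift; can be overswung to 1.75, where the pad is lower. Positive swings the grip up and towards the lift's +x. A return spring (about 4 N at the grip down, 5 N upright) drives it back to 0 when let go.
- lever_grip: The lever's grip, origin at its middle, y along the bar: a black round bar, 24 mm diameter, 50 mm long along the lift's y, sticking out sideways (to the lift's -y) from the end of the 10 mm rod and spinning freely on its pin; 110 mm from the hinge axis, 90 mm above the table when down, 155 mm when upright. Can be pinched from above, fingers closing along the lift's x.
- lever_pivot (a point): Point of the lever's hinge axis abreast of the middle of the grip (in the plane in which that middle swings), 45 mm above the table; the hinge axis is the lift's y. The rod is 35 mm from it towards the pad.
- cup_large: Widest cup, plain metal, standing on the pad: 86 mm outside at the rim, 74 mm at the foot, 34 mm high, wall 3 mm, floor 4 mm. Origin at the centre of its underside, z up out of its mouth. Loose; 0.2 kg.
- cup_medium: Middle cup, plain metal, standing on the table on the robot's left: 60 mm outside at the rim, 54 mm at the foot, 66 mm high, wall 3 mm, floor 4 mm. Origin at the centre of its underside, z up out of its mouth. About 0.16 kg. Nested, it stands on the large cup's floor and its rim is 36 mm above the large cup's rim, so fingers holding the outside of its top 30 mm stay clear of the large cup.
- cup_small: Narrowest cup, plain metal, standing on the table on the robot's left: 40 mm outside at the rim, 34 mm at the foot, 98 mm high, wall 3 mm, floor 4 mm. Origin at the centre of its underside, z up out of its mouth. About 0.1 kg. Nested, it stands on the middle cup's floor and its rim is 36 mm above that cup's rim: hold it by its top 30 mm.
- spray_can: Bystander: blue and dark spray can, 66 mm diameter, 190 mm high, standing at the robot's far right; origin at its foot.
- oil_filter: Bystander: white oil filter, 72 mm diameter, 85 mm high, standing on the table's far side; origin at its foot.
- wrench: Bystander: wrench lying on the table at the far left; origin at its middle, underneath.
Things that resemble listed ones, but are neither listed nor needed, are in the scene too. Leave any orange look-alike of the cup_medium alone.

How it is judged:
By the outcome, as a careful person would: the job done as asked, in the order asked, and still so for the second after the job is handed in, while the arm keeps its last pose, push and grip.
It also fails if it takes over 61 s, if anything falls off the work surface, if the arm or the gripper's body presses on something with over 40 N, if the wrist force passes 120 N, or if a joint passes its speed limit or range.

## Working session

There is one attempt and no reset: what is moved stays moved. The work goes in short steps, Python scripts to look and compute and a tool call to move; the robot and the scene stay as the last step left them, time stands still between calls to the robot, and variables do not carry over. Pictures are saved under pics/ and viewed, at most 10 in all, crops included, and the job is handed in when it is done.

Besides the shell and the picture viewer there is one more tool, called after ">>>" as name(argument=value, ...), one argument or row to a line, values as JSON. move_arm: Moves the arm, as the interface text tells. Its arguments: {"type":"object","properties":{"rows":{"type":"array"},"force":{"type":"number"}},"required":["rows"]}

```bash
mkdir -p pics; cat > h.py <<'E'
import numpy as np, cv2
from bench import bot
def snap(n,f):
    c=bot.camera(n); cv2.imwrite(f,cv2.cvtColor(c['frame'],cv2.COLOR_RGB2BGR)); np.savez(f+'.npz',mtx=c['mtx'],T=c['T'],extra=str([k for k in c])); return c
def ray(f,u,v,z):
    d=np.load(f+'.npz'); K,T=d['mtx'],d['T']
    p=np.linalg.inv(K)@[u,v,1]; w=T[:3,:3]@[p[0],-p[1],-p[2]]; o=T[:3,3]
    return o+w*(z-o[2])/w[2]
def proj(f,P):
    d=np.load(f+'.npz'); K,T=d['mtx'],d['T']
    q=T[:3,:3].T@(np.array(P)-T[:3,3]); q=K@[q[0],-q[1],-q[2]]; return q[:2]/q[2]
E
python3 - <<'E'
from h import *
c=snap('top','pics/top.png'); print([k for k in c],c['T'].round(3).tolist(),c['mtx'])
c=snap('scene','pics/scene.png'); print(c['T'].round(3).tolist())
a=cv2.imread('pics/top.png'); cv2.imwrite('pics/top_b.png',cv2.resize(a,(800,600),interpolation=3))
print(bot.observe())
E
```

```text
['frame', 'mtx', 'T'] [[-0.029, 0.983, -0.183, 0.274], [-1.0, -0.029, 0.003, -0.01], [-0.002, 0.183, 0.983, 1.674], [0.0, 0.0, 0.0, 1.0]] [[518.26127277   0.         274.89033553]
 [  0.         518.26127277 199.94241828]
 [  0.           0.           1.        ]]
[[-0.031, -0.664, 0.747, 1.63], [1.0, -0.019, 0.025, 0.026], [-0.003, 0.747, 0.665, 1.027], [0.0, 0.0, 0.0, 1.0]]
{'time_s': 0.1, 'joint_pos': array([ 1.31251892,  0.50823339, -0.23751335,  1.50104091,  0.12568897,
        1.14891477, -0.15481581]), 'qvel': array([ 0.00102542, -0.00137927, -0.00202771, -0.00323528,  0.00022058,
        0.0005925 , -0.00037576]), 'joint_efforts': array([-5.68484335e-03, -6.21837401e+01, -2.19483063e+00, -2.50204057e+01,
        1.25112277e-02,  7.86286691e-03, -2.58267170e-05]), 'position': array([ 0.2221469 , -0.58371478,  0.24152584]), 'ee_rot': array([-3.08822333e+00, -5.67952894e-01,  5.08590251e-04]), 'contact_force': array([-0.25506626,  0.06313631, -0.59559434]), 'moment': array([ 0.03921611, -0.03915559, -0.037989  ]), 'gripper_force': 0.0, 'finger_gap': 0.0855837743902375}
```

View pics/top_b.png

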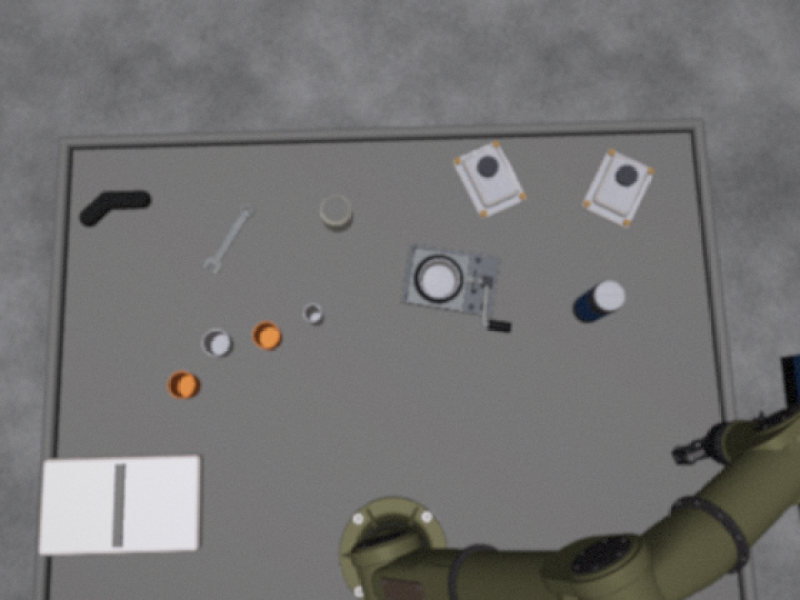

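View pics/scene.png

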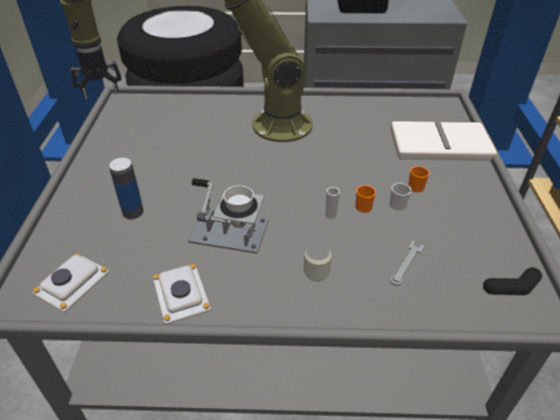

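```bash
python3 - <<'E'
from h import *
a=cv2.imread('pics/top.png')[160:250,130:370]; b=cv2.imread('pics/scene.png')[165:255,190:430]
cv2.imwrite('pics/c1.png',cv2.resize(np.vstack([a,b]),(800,600),interpolation=2))
E
```

```text
(no output)
```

View pics/c1.png

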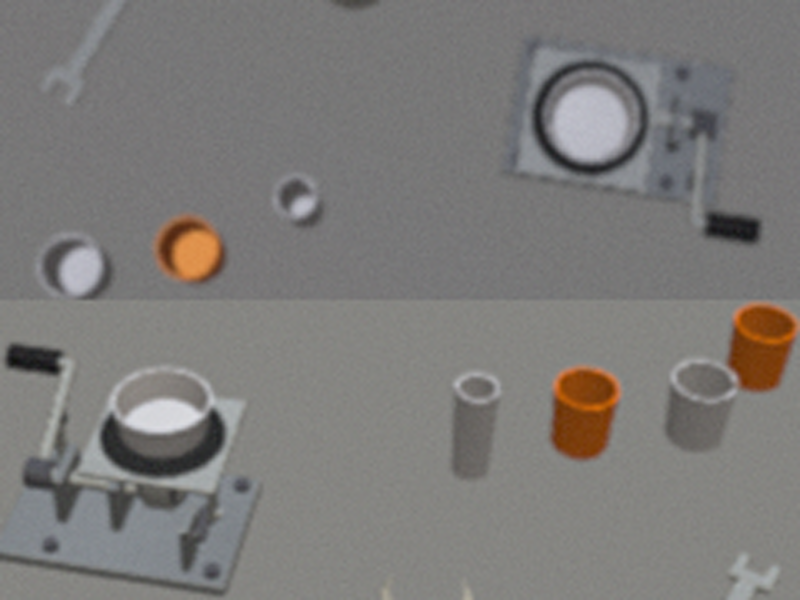

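```bash
python3 - <<'E'
from h import *
t=lambda x,y,z:ray('pics/top.png',130+x*.3,160+y*.3,z)
s=lambda x,y,z:ray('pics/scene.png',190+x*.3,165+(y-300)*.3,z)
for n,a,b,z in [('med',(72,265),(704,382),.066),('small',(296,196),(477,387),.098),('large',(589,116),(162,397),.130),('grip',(733,228),(34,357),.09)]:
    A,B=t(*a,z),s(*b,z); print(n,A.round(4),B.round(4), np.hypot(*(A-B)[:2]).round(4))
TL,TR,BL,BR=[t(*p,.012) for p in [(530,38),(733,70),(507,172),(715,203)]]
print('base',[p[:2].round(3) for p in (TL,TR,BL,BR)], np.mean([TL,TR,BL,BR],0))
f=lambda d:np.arctan2(d[1],d[0])
print('yaw', f(TL-BL),f(TR-BR),f(TL-TR)-np.pi/2,f(BL-BR)-np.pi/2)
g=[t(*p,.09) for p in [(706,224),(761,232)]]; print('grip yaw',f(g[0]-g[1])-np.pi/2)
g=[s(*p,.09) for p in [(8,356),(62,360)]]; print('grip yaw scene',f(g[1]-g[0])-np.pi/2)
# foot
print('small foot',s(472,470,0),'med foot',s(697,440,0))
from scipy.spatial.transform import Rotation as R
print(R.from_rotvec(bot.observe()['ee_rot']).as_matrix().round(3))
E
```

```text
med [0.4595 0.3713 0.066 ] [0.4574 0.3756 0.066 ] 0.0048
small [0.5136 0.1582 0.098 ] [0.509  0.1611 0.098 ] 0.0055
large [ 0.5747 -0.1126  0.13  ] [ 0.5684 -0.1131  0.13  ] 0.0063
grip [ 0.4733 -0.2439  0.09  ] [ 0.4674 -0.2419  0.09  ] 0.0062
base [array([ 0.678, -0.065]), array([ 0.64 , -0.264]), array([ 0.544, -0.038]), array([ 0.508, -0.239])] [ 0.59251352 -0.15177152  0.012     ]
yaw -0.19905146677145352 -0.18605745264628218 -0.18991185647800868 -0.17891634802482725
grip yaw -0.17498138871694313
grip yaw scene -0.08847698438366391
small foot [0.51161849 0.16372713 0.        ] med foot [0.46365008 0.37906688 0.        ]
[[ 0.935  0.356 -0.001]
 [ 0.356 -0.935  0.001]
 [-0.    -0.002 -1.   ]]
```

>>> move_arm(
  rows=[
    [[0.5, 0.8, 0.2, 0.1, 85], [0.5, 0.8, 0.2, 0.1, 85], [0.5, 0.8, 0.2, 0.1, 85], [0.5, 0.8, 0.2, 0.1, 85], [0.5, 0.8, 0.2, 0.1, 85], [0.5, 0.8, 0, 0.1, 85], [0.5, 0.8, 0, 0.1, 85], [0.5, 0.8, 0, 0.1, 85], [0.5, 0.8, 0, 0.1, 85], [0.5, 0.8, 0, 0.12, 85], [0, 0.9, 0, 0, 85], [0, 0.9, 0, 0, 85], [0, 0.9, 0, 0, 85], [0, 0.9, 0, 0, 85], [0, 0.9, 0, 0, 85], [0, 0.9, 0, 0, 85], [0, 0.9, -0.1, 0, 85], [0, 0.9, -0.2, 0, 85], [0, 0.9, -0.3, 0, 85], [0, 0.9, -0.3, 0, 85]],
  ],
)

```text
time_s: 2.1
position: [0.4722, 0.2674, 0.2466]
ee_rot: [2.42, 2.003, -0.0]
contact_force: [1.2, -0.8, 0.4]
finger_gap: 0.0852
gripper_force: 0.0
```

>>> move_arm(
  rows=[
    [[-0.1, 0.6, 0, 0, 85], [-0.2, 0.9, 0, 0, 85], [0, 0.5, 0, 0, 85], [0, 0, 0, 0, 85], [0, 0, 0, 0, 85]],
  ],
)

```text
time_s: 2.6
position: [0.4571, 0.3658, 0.2466]
ee_rot: [2.418, 2.005, -0.002]
contact_force: [-0.0, -0.5, -0.7]
finger_gap: 0.0853
gripper_force: 0.0
```

```bash
python3 - <<'E'
from h import *
c=snap('wrist','pics/w1.png'); print(c['T'].round(3).tolist(), bot.observe()['position'])
for P in [(.4585,.3735,.066),(.511,.160,.098)]: print(proj('pics/w1.png',P))
E
```

```text
[[0.983, 0.177, 0.056, 0.471], [-0.186, 0.938, 0.294, 0.442], [-0.0, -0.299, 0.954, 0.379], [0.0, 0.0, 0.0, 1.0]] [0.45758523 0.3648277  0.24675772]
[280.87164781 183.92806482]
[377.32221134 398.4374805 ]
```

View pics/w1.png

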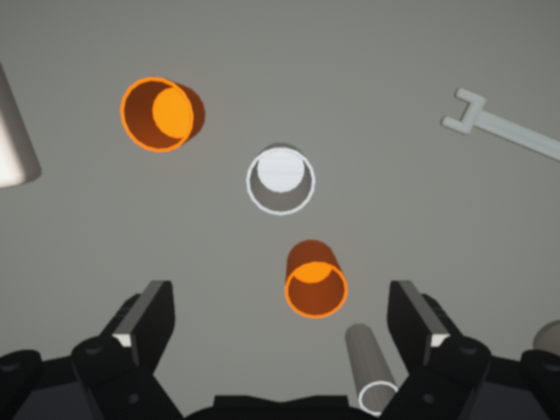

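```bash
python3 - <<'E'
from h import *
print(ray('pics/w1.png',281,181,.066),ray('pics/w1.png',378,398,.098))
E
```

```text
[0.45908881 0.3760192  0.066     ] [0.51168557 0.16039293 0.098     ]
```

>>> move_arm(
  force=40,
  rows=[
    [[0.03, 0.19, -0.5, 0, 85], [0, 0, -0.8, 0, 85], [0, 0, -0.8, 0, 85], [0, 0, -0.7, 0, 85], [0, 0, -0.5, 0, 85], [0, 0, -0.4, 0, 85], [0, 0, -0.2, 0, 85], [0, 0, 0, 0, 50], [0, 0, 0, 0, 50], [0, 0, 0, 0, 50], [0, 0, 0, 0, 50], [0, 0, 0, 0, 50], [0, 0, 0, 0, 50]],
  ],
)

```text
time_s: 3.95
position: [0.4594, 0.3759, 0.0534]
ee_rot: [2.419, 2.004, 0.003]
contact_force: [-1.0, -0.8, 6.1]
finger_gap: 0.0574
gripper_force: 43.5
```

>>> move_arm(
  rows=[
    [[0, 0, 0.3, 0, 50], [0, 0, 0.6, 0, 50], [0, 0, 0.8, 0, 50], [0, -0.2, 0.9, 0, 50], [0.1, -0.5, 0.8, 0, 50], [0.2, -0.8, 0.3, 0, 50], [0.2, -0.9, 0.2, 0, 50], [0.2, -0.9, 0, 0, 50], [0.2, -0.9, 0, 0, 50], [0.2, -0.9, 0, 0, 50], [0.2, -0.9, 0, 0, 50], [0.2, -0.9, 0, 0, 50], [0.2, -0.9, 0, 0, 50], [0.2, -0.9, 0, 0, 50], [0.2, -0.9, 0, 0, 50], [0.2, -0.8, 0, 0, 50], [0.1, -0.4, 0, 0, 50], [0, -0.2, 0, 0, 50], [0, 0, 0, 0, 50], [0, 0, 0, 0, 50]],
  ],
)

```text
time_s: 5.95
position: [0.5786, -0.1726, 0.2477]
ee_rot: [-2.416, -2.006, -0.001]
contact_force: [-0.3, 0.3, -0.9]
finger_gap: 0.0574
gripper_force: 43.3
```

```bash
python3 - <<'E'
from h import *
c=snap('wrist','pics/w2.png'); print(bot.observe()['position'],bot.observe()['finger_gap'])
for P in [(.572,-.113,.130),(.470,-.243,.09)]: print(proj('pics/w2.png',P))
E
```

```text
[ 0.57873865 -0.1722974   0.24780341] 0.057221350856339656
[254.49535482 131.97403322]
[174.96905378 297.40659921]
```

View pics/w2.png

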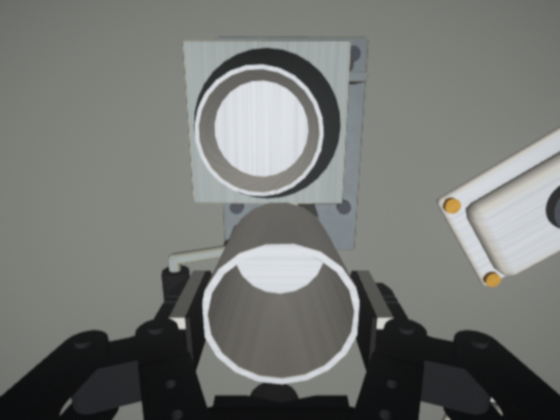

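```bash
python3 - <<'E'
from h import *
f='pics/w2.png'
print(ray(f,259,130.5,.130), 'floor',ray(f,261,129,.100))
p=[ray(f,*q,.096) for q in [(183,42),(351,42),(345,202),(193,202)]]; print(np.mean(p,0),[np.linalg.norm(p[i]-p[i-1]).round(4) for i in range(4)],[np.arctan2(*(p[i]-p[i-1])[1::-1]).round(3) for i in range(4)])
print('held',ray(f,280,311,.26),'foot', ray(f,281,268,.1978))
E
```

```text
[ 0.57513443 -0.11261565  0.13      ] floor [ 0.57471622 -0.11375561  0.1       ]
[ 0.57997815 -0.11354556  0.096     ] [np.float64(0.1168), np.float64(0.1184), np.float64(0.1168), np.float64(0.1214)] [np.float64(1.375), np.float64(-0.186), np.float64(-1.741), np.float64(2.955)]
held [ 0.57864294 -0.16995378  0.26      ] foot [ 0.57687317 -0.18189748  0.1978    ]
```

```bash
python3 - <<'E'
from h import *
f='pics/w2.png'
print(ray(f,282,204,.1945),ray(f,282,208,.1945),ray(f,280,244,.26),ray(f,280,382,.26))
E
```

```text
[ 0.5838728  -0.14748843  0.1945    ] [ 0.58347261 -0.14962867  0.1945    ] [ 0.58359976 -0.14367839  0.26      ] [ 0.57267975 -0.20156385  0.26      ]
```

>>> move_arm(
  rows=[
    [[-0.03, 0.4, 0, 0, 50], [-0.04, 0.5, 0, 0, 50], [0, 0.3, 0, 0, 50], [0, 0, -0.2, 0, 50], [0, 0, -0.4, 0, 50], [0, 0, -0.4, 0, 50], [0, 0, -0.4, 0, 50], [0, 0, -0.2, 0, 50], [0, 0, -0.1, 0, 50], [0, 0, -0.05, 0, 50], [0, 0, -0.04, 0, 50], [0, 0, -0.03, 0, 50], [0, 0, 0, 0, 50], [0, 0, 0, 0, 50]],
  ],
)

```text
time_s: 7.4
position: [0.5755, -0.1146, 0.1567]
ee_rot: [2.419, 2.004, 0.001]
contact_force: [0.4, 1.0, -0.6]
finger_gap: 0.057
gripper_force: 43.3
```

>>> move_arm(
  rows=[
    [[0, 0.02, -0.02, 0, 50], [0, 0, -0.02, 0, 50], [0, 0, -0.02, 0, 50], [0, 0, 0, 0, 50]],
  ],
)

```text
time_s: 7.8
position: [0.5754, -0.1135, 0.1535]
ee_rot: [2.419, 2.004, 0.0]
contact_force: [0.2, 0.1, 0.9]
finger_gap: 0.0572
gripper_force: 43.5
```

>>> move_arm(
  rows=[
    [[0, 0, -0.02, 0, 50], [0, 0, -0.02, 0, 50], [0, 0, 0, 0, 50]],
  ],
)

```text
time_s: 8.1
position: [0.5754, -0.1134, 0.1531]
ee_rot: [2.418, 2.003, 0.0]
contact_force: [-5.3, -0.3, 16.0]
finger_gap: 0.0572
gripper_force: 45.0
```

>>> move_arm(
  rows=[
    [[0, 0, 0.03, 0, 57], [0, 0, 0, 0, 62], [0, 0, 0, 0, 70], [0, 0, 0, 0, 85], [0, 0, 0, 0, 85], [0, 0, 0.2, 0, 85], [0, 0, 0.5, 0, 85], [0, 0, 0.8, 0, 85], [-0.1, 0.3, 0.5, 0, 85], [-0.2, 0.8, 0, 0, 85], [-0.2, 0.9, 0, 0, 85], [-0.2, 0.9, 0, 0, 85], [-0.2, 0.9, 0, 0, 85], [-0.2, 0.9, 0, 0, 85], [-0.2, 0.6, 0, 0, 85], [0, 0.2, 0, 0, 85], [0, 0, 0, 0, 85], [0, 0, 0, 0, 85]],
  ],
)

```text
time_s: 9.9
position: [0.511, 0.16, 0.2529]
ee_rot: [2.42, 2.002, -0.001]
contact_force: [0.9, 0.3, -0.7]
finger_gap: 0.085
gripper_force: 0.0
```

```bash
python3 - <<'E'
from h import *
c=snap('wrist','pics/w3.png'); snap('scene','pics/s3.png');snap('top','pics/t3.png')
print(bot.observe()['position'],proj('pics/w3.png',(.5116,.1603,.098)))
a=cv2.resize(c['frame'][:,:,::-1],(440,330)); b=cv2.imread('pics/s3.png')[170:250,190:270]; t=cv2.imread('pics/t3.png')[160:240,270:350]
r=np.hstack([cv2.resize(x,(300,300),interpolation=2) for x in (b,t)])
o=np.zeros((600,750,3),np.uint8); o[:300,:600]=r; o[300:,:400]=cv2.resize(a,(400,300)); cv2.imwrite('pics/c3.png',o)
E
```

```text
[0.51098002 0.15952975 0.2526241 ] [281.45017573 200.05933512]
```

View pics/c3.png

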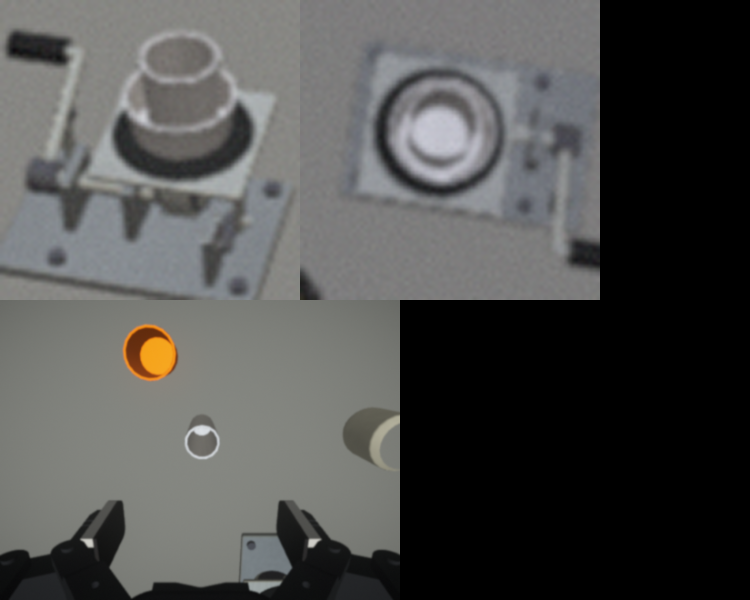

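>>> move_arm(
  force=35,
  rows=[
    [[0.02, 0.02, -0.5, 0, 85], [0, 0, -0.8, 0, 85], [0, 0, -0.8, 0, 85], [0, 0, -0.6, 0, 70], [0, 0, -0.4, 0, 70], [0, 0, -0.2, 0, 60], [0, 0, -0.03, 0, 60], [0, 0, 0, 0, 50], [0, 0, 0, 0, 32], [0, 0, 0, 0, 32], [0, 0, 0, 0, 32], [0, 0, 0, 0, 32], [0, 0, 0, 0, 32]],
  ],
)

```text
time_s: 11.35
position: [0.5123, 0.1627, 0.0876]
ee_rot: [2.418, 2.003, 0.004]
contact_force: [0.5, -1.7, 6.8]
finger_gap: 0.0382
gripper_force: 35.4
```

>>> move_arm(
  rows=[
    [[0, 0, 0.3, 0, 32], [0, 0, 0.6, 0, 32], [0, 0, 0.8, 0, 32], [0, 0, 0.9, 0, 32], [0, 0, 0.9, 0, 32], [0.1, -0.3, 0.6, 0, 32], [0.2, -0.6, 0.1, 0, 32], [0.2, -0.9, 0, 0, 32], [0.2, -0.9, 0, 0, 32], [0.2, -0.9, 0, 0, 32], [0.2, -0.9, 0, 0, 32], [0.2, -0.7, 0, 0, 32], [0, -0.3, 0, 0, 32], [0, 0, 0, 0, 32], [0, 0, 0, 0, 32]],
  ],
)

```text
time_s: 12.85
position: [0.576, -0.1112, 0.2964]
ee_rot: [-2.417, -2.005, -0.001]
contact_force: [-0.4, 1.0, -1.5]
finger_gap: 0.0382
gripper_force: 35.6
```

```bash
python3 - <<'E'
from h import *
c=snap('wrist','pics/w4.png'); snap('scene','pics/s4.png')
print(bot.observe()['position'],bot.observe()['finger_gap'])
f='pics/t3.png'; print(ray(f,307.3,194.1,.166))
print('pred med rim',proj('pics/w4.png',(.5754,-.1134,.166)),proj('pics/w4.png',(.5754,-.1134,.198)))
b=cv2.imread('pics/s4.png')[90:240,170:320]
cv2.imwrite('pics/c4.png',np.hstack([cv2.resize(c['frame'][:,:,::-1],(480,360)),cv2.resize(b,(320,360))]))
E
```

```text
[ 0.57619996 -0.11028429  0.29672628] 0.03823240348169848
[ 0.56969379 -0.11211633  0.166     ]
pred med rim [280.64287856 212.34109735] [280.65705271 226.34762327]
```

View pics/c4.png

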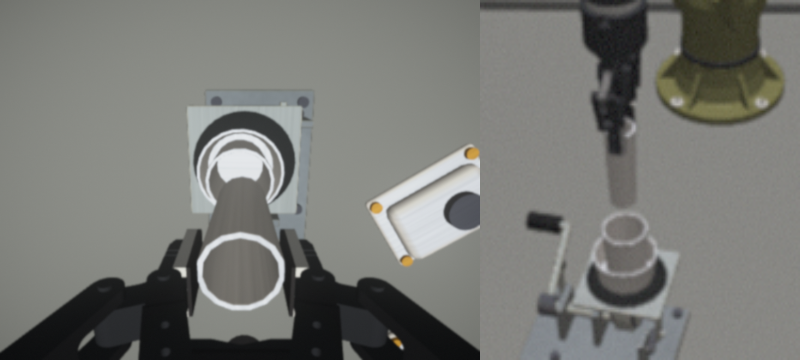

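```bash
python3 - <<'E'
from h import *
f='pics/w4.png'
im=cv2.imread(f)[120:270,200:360]; cv2.imwrite('pics/c5.png',cv2.resize(im,(800,750)[:1]+(600,) if 0 else (640,600),interpolation=2))
n=np.array([.187,.982,0]);e=np.array([.982,-.187,0])
C=np.array((.5754,-.1134,.166))
for nm,c,r in [('med',C,.03),('large',np.array((.575,-.113,.13)),.043),('heldfoot',np.array((.5762,-.1103,.2090)),.017)]:
    print(nm,[((proj(f,c+r*d)-[200,120])*4).round() for d in (n,e,-e)])
E
```

```text
med [array([323., 210.]), array([484., 370.]), array([162., 369.])]
large [array([320., 111.]), array([525., 318.]), array([115., 318.])]
heldfoot [array([324., 325.]), array([432., 429.]), array([216., 429.])]
```

View pics/c5.png

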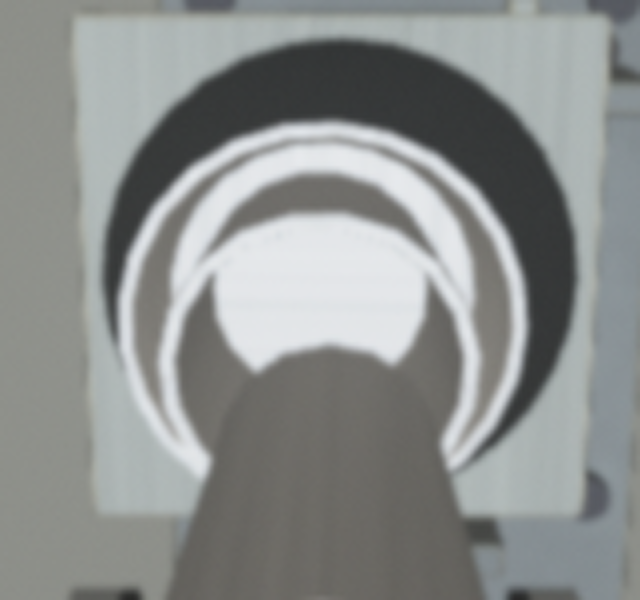

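>>> move_arm(
  rows=[
    [[-0.02, -0.02, -0.2, 0, 32], [0, 0, -0.4, 0, 32], [0, 0, -0.5, 0, 32], [0, 0, -0.4, 0, 32], [0, 0, -0.3, 0, 32], [0, 0, -0.16, 0, 32], [0, 0, -0.06, 0, 32], [0, 0, -0.02, 0, 32], [0, 0, 0, 0, 32], [0, 0, 0, 0, 32]],
  ],
)

```text
time_s: 13.95
position: [0.5757, -0.1135, 0.195]
ee_rot: [2.418, 2.004, 0.001]
contact_force: [-0.6, 0.5, -1.5]
finger_gap: 0.0386
gripper_force: 35.6
```

>>> move_arm(
  rows=[
    [[0, 0, -0.02, 0, 32], [0, 0, -0.02, 0, 32], [0, 0, -0.02, 0, 32], [0, 0, 0, 0, 32]],
  ],
)

```text
time_s: 14.35
position: [0.5755, -0.1135, 0.1915]
ee_rot: [2.419, 2.004, 0.0]
contact_force: [0.1, 0.4, 1.5]
finger_gap: 0.0384
gripper_force: 35.8
```

>>> move_arm(
  rows=[
    [[0, 0, -0.02, 0, 32], [0, 0, 0, 0, 32]],
  ],
)

```text
time_s: 14.55
position: [0.5757, -0.1135, 0.1914]
ee_rot: [2.418, 2.004, 0.001]
contact_force: [-1.9, 0.3, 8.0]
finger_gap: 0.0377
gripper_force: 36.3
```

>>> move_arm(
  rows=[
    [[0, 0, 0.02, 0, 38], [0, 0, 0, 0, 42], [0, 0, 0, 0, 50], [0, 0, 0, 0, 65], [0, 0, 0, 0, 75], [0, 0, 0.2, 0, 75], [0, 0, 0.5, 0, 75], [0, 0, 0.7, 0, 75], [-0.2, -0.2, 0.2, 0, 75], [-0.5, -0.6, 0, 0, 75], [-0.5, -0.7, 0, 0, 75], [-0.5, -0.6, 0, 0, 75], [-0.36, -0.48, -0.2, 0, 75], [0, 0, -0.4, 0, 75], [0, 0, 0, 0, 75], [0, 0, 0, 0, 75]],
  ],
)

```text
time_s: 16.15
position: [0.4724, -0.2422, 0.2418]
ee_rot: [-2.418, -2.005, -0.0]
contact_force: [0.3, -0.3, 0.3]
finger_gap: 0.0747
gripper_force: 0.0
```

```bash
python3 - <<'E'
from h import *
c=snap('wrist','pics/w6.png'); snap('scene','pics/s6.png')
print(bot.observe()['position'],bot.observe()['finger_gap'])
for P in [(.472,-.242,.09),(.474,-.241,.09),(.5754,-.1138,.202)]: print(proj('pics/w6.png',P))
b=cv2.imread('pics/s6.png')[150:250,180:280]
cv2.imwrite('pics/c6.png',np.hstack([c['frame'][:,:,::-1],cv2.resize(b,(240,420))]))
E
```

```text
[ 0.47323736 -0.24184761  0.2422689 ] 0.07516189420823881
[280.27025598 201.68425557]
[282.50058198 200.04313545]
[478.50096478 -81.25563395]
```

View pics/c6.png

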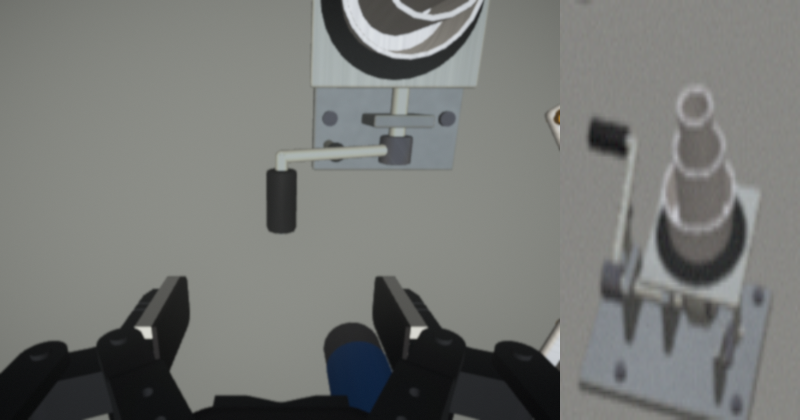

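>>> move_arm(
  force=60,
  rows=[
    [[0.01, 0, -0.4, 0, 75], [0, 0, -0.8, 0, 75], [0, 0, -0.8, 0, 75], [0, 0, -0.6, 0, 75], [0, 0, -0.4, 0, 65], [0, 0, -0.2, 0, 60], [0, 0, 0, 0, 50], [0, 0, 0, 0, 40], [0, 0, 0, 0, 30], [0, 0, 0, 0, 15], [0, 0, 0, 0, 15], [0, 0, 0, 0, 15]],
  ],
)

```text
time_s: 17.45
position: [0.4727, -0.2427, 0.0821]
ee_rot: [2.419, 2.004, -0.001]
contact_force: [-2.6, 1.1, 8.5]
finger_gap: 0.0221
gripper_force: 59.1
```

```bash
python3 - <<'E'
from h import *
print(bot.observe()['position'],bot.observe()['finger_gap'])
N=18; th=1.15*(1-np.cos(np.pi*np.arange(N+1)/N))/2
x=-.11*np.sin(1.15-th); z=.11*np.cos(1.15-th); X=np.c_[x*.9826,x*-.1859,z]/.05
print((np.diff(X.round(2),axis=0)).round(2).tolist())
E
```

```text
[ 0.47273188 -0.24270253  0.08207555] 0.022060995098100576
[[0.0, 0.0, 0.02], [0.03, 0.0, 0.05], [0.04, -0.01, 0.08], [0.06, -0.01, 0.11], [0.09, -0.02, 0.13], [0.11, -0.02, 0.14], [0.13, -0.02, 0.15], [0.16, -0.03, 0.14], [0.17, -0.04, 0.13], [0.19, -0.03, 0.11], [0.19, -0.04, 0.08], [0.19, -0.03, 0.07], [0.17, -0.04, 0.04], [0.15, -0.03, 0.03], [0.12, -0.02, 0.01], [0.1, -0.02, 0.01], [0.05, -0.01, 0.0], [0.02, 0.0, 0.0]]
```

>>> move_arm(
  rows=[
    [[0.0, 0.0, 0.02, 0, 15], [0.03, 0.0, 0.05, 0, 15], [0.04, -0.01, 0.08, 0, 15], [0.06, -0.01, 0.11, 0, 15], [0.09, -0.02, 0.13, 0, 15], [0.11, -0.02, 0.14, 0, 15], [0.13, -0.02, 0.15, 0, 15], [0.16, -0.03, 0.14, 0, 15]],
  ],
)

```text
time_s: 18.25
position: [0.5031, -0.2484, 0.1228]
ee_rot: [-2.418, -2.003, 0.003]
contact_force: [-4.0, -1.7, -2.9]
finger_gap: 0.0222
gripper_force: 59.5
```

>>> move_arm(
  rows=[
    [[0.17, -0.04, 0.13, 0, 15], [0.19, -0.03, 0.11, 0, 15], [0.19, -0.04, 0.08, 0, 15], [0.19, -0.03, 0.07, 0, 15], [0.17, -0.04, 0.04, 0, 15], [0.15, -0.03, 0.03, 0, 15], [0.12, -0.02, 0.01, 0, 15], [0.1, -0.02, 0.01, 0, 15], [0.05, -0.01, 0, 0, 15], [0.02, 0, 0, 0, 15], [0, 0, 0, 0, 15], [0, 0, 0, 0, 15]],
  ],
)

```text
time_s: 19.45
position: [0.5717, -0.2615, 0.1476]
ee_rot: [2.419, 2.003, -0.0]
contact_force: [-5.7, 0.3, 3.3]
finger_gap: 0.022
gripper_force: 60.1
```

```bash
python3 - <<'E'
from h import *
c=snap('wrist','pics/w7.png'); snap('scene','pics/s7.png'); snap('top','pics/t7.png')
o=bot.observe();print(o['position'],o['finger_gap'],o['contact_force'])
b=cv2.imread('pics/s7.png')[130:250,170:290];t=cv2.imread('pics/t7.png')[150:250,270:370]
cv2.imwrite('pics/c7.png',np.hstack([cv2.resize(c['frame'][:,:,::-1],(400,300)),cv2.resize(b,(300,300))]))
print(bot.observe()['position']-[0.4727,-.2427,.0821])
cv2.imwrite('pics/w7c.png',c['frame'][:,:,::-1])
for P in [(.5754+.0197,-.1138-.0037,.215)]: print(proj('pics/w7.png',P))
E
```

```text
[ 0.57171197 -0.26152922  0.14762829] 0.022394559453983953 [-4.65276438 -1.16912617  2.2467241 ]
[ 0.09901197 -0.01882922  0.06552829]
[ 248.00082721 -531.30943308]
```

View pics/c7.png

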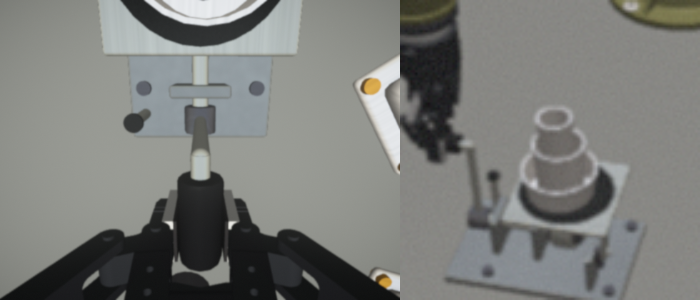

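```bash
python3 -c "
from bench import bot
print(bot.sign_off())"
```

```text
the job is handed in; nothing more can be done
None
```

The three cups are nested upright on the pad, the lever is straight up to within about 1°, and the gripper is still holding it there by its black grip. I handed the job in at about 19.6 s and left the spray can, oil filter, wrench and orange cups untouched.

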